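# Load three test tiles into the dip holder

### The arm

A 6-joint arm with a two-finger parallel gripper is mounted at the origin on the work surface; the furniture and walls round the work are solid. World frame = base frame: x ahead of the robot, y to its left, z up, the work surface at z = 0. Lengths are in m, angles in rad, forces in N, time in s.
With the tool pointing down it reaches from about 0.35 to 1 m from the base axis. Payload 7.1 kg.
Tool frame: the origin (TCP) lies midway between the tips of the shut fingers; the grasp point (between the pads) lies behind it (grasp_offset is the z of the grasp point in the tool frame, in m); z points along the fingers, y is the line along which they close (so a half turn about z gives the same grasp; the last joint's range is limited). The gripper opens to 85 mm and grips with 20 to 120 N. Pads are 22 mm wide; open, the fingers measure 114 mm over their backs; the gripper's body (76 mm by 85 mm) begins 54 mm behind the grasp point. The pads swing forward as they close: fully open they stand 13 mm farther back than shut.
Start: joints at [-1.302, 0.423, 1.63, -0, 1.089, -0.019], TCP at [0.177, -0.599, 0.231] pointing down, gripper open.
Joint ranges: [-3, 3], [-0.9, 2.11], [0.09, 2.58], [-1.31, 4.45], [0.11, 2.69], [-2.54, 2.54]. Speed limits (rad/s): [2.39, 2.39, 3.01, 3.14, 3.14, 3.14].

### API

Orientations are given as a unit quaternion [w, x, y, z].
In Python, from station import read_state, read_camera, close_job, grasp_offset gives the robot as it stands. The module is installed in compiled form; this text tells all that it offers.
- The arm moves only by the shell command python3 -m jog 'ROWS' [FORCE]. ROWS is JSON, one flat list of numbers, 7 for each row, row after row: the shift along the tool's x, y, z in cm, then the turn, a rotation vector about the tool's x, y, z in degrees, then the closure, from 0 (fully open) to 1 (shut). A call has 1 to 5 rows; each row shifts and turns the commanded pose from where the row before left it, along the tool's axes as they then stand; what a row does not reach is not made up. A row lasts 1/10 s, in which the tool goes at most 50 mm and 8.59 degrees, less where a joint would pass 70% of its speed; a pose out of reach is approached as far as the arm can. A call with a gripper value outside its range is refused whole. The fingers move at their own pace and stop on an object; FORCE is the grip in N (left out, the last holds). Time passes only in rows, so rows that do not move let the fingers close. It gives the time, the measured TCP pose, the force, the opening and the grip force at its end, in the units of the state.
- read_state(): the state, without advancing time (a new reading comes with each control period).
- read_camera(name): name is "side" or "top" or "wrist"; returns a dict with "pixels" (480x640x3 uint8, red, green, blue), "camera_matrix" (3x3 intrinsics, pixels), "dist_coeffs" ([k1, k2, p1, p2, k3] as OpenCV has them; the pictures are not rectified), "world_to_cam" (4x4, takes a point from world to camera coordinates). Camera axes: x right, y down, z forward; pixel columns grow to the right and rows downward; lengths in m; the calibration is good to about 2 mm. A picture is of the moment at which its call begins. There is no depth.
- close_job(): hands the job in; it is judged then, once.
The state is a dict: "clock": time; "joint_positions": joint angles; "qd": joint speeds; "joint_efforts": joint torques, N m; "tool_pos": TCP position; "eef_rot": TCP orientation; "force": force on the tool from outside, world axes, zero at the start; "torque": the same for the moment, N m; "finger_gap": finger opening in m; "grasp_force": force on a finger pad.
Only numpy, scipy, OpenCV 4.12 (cv2) and the standard library are available. Lean on these libraries where they do the work, as an engineer would, in place of code of your own. Each camera call takes 0.05 s, during which the arm holds its last target. There are 200 camera calls.

### The job

Load the dip holder with the three test tiles from the drying stand, so that they can be glazed to one line: stand each tile in the slot made for its thickness and push it down between the springs until it rests fully home on the stop board inside. Push gently and feel for the stop, because bisque chips under a push of more than about 2 kg, and leave the other things on the bench where they are.

Things in the scene. Friction and masses are not known exactly. Their poses are not given: they have to be found in the camera images.
- white_tile (a point): The white porcelain test tile, brittle bisque, 60 wide, 105 high, 8 mm thick, about 96 g, with a dark band across it. It starts on edge between dowels of the drying stand. The point is its centre, 52.5 mm above its lower edge; x runs along its width, y through its thickness, z up. Grasp it from above by its two faces, near the top.
- buff_tile (a point): The buff (sand-coloured) stoneware test tile, brittle bisque, 60 wide, 105 high, 11 mm thick, about 132 g, with a dark band across it. It starts on edge between dowels of the drying stand. The point is its centre, 52.5 mm above its lower edge; x runs along its width, y through its thickness, z up. Grasp it from above by its two faces, near the top.
- red_tile (a point): The brick-red terracotta test tile, brittle bisque, 60 wide, 105 high, 14 mm thick, about 168 g, with a dark band across it. It starts on edge between dowels of the drying stand. The point is its centre, 52.5 mm above its lower edge; x runs along its width, y through its thickness, z up. Grasp it from above by its two faces, near the top.
- slot_white (a point): Mouth of the holder's slot for the white tile: its centre, level with the tips of two flared steel leaves, 95 mm above the bench; x along the slot (70 mm long inside), y across. From 16 mm at the tips the leaves narrow to 6 mm 20 mm below, and give 2 mm each: they grip the 8 mm tile (4 to 10 N to push it through, held where it is let go). A thicker tile does not enter, a thinner one is loose.
- slot_buff (a point): Mouth of the holder's slot for the buff tile: its centre, level with the tips of two flared steel leaves, 95 mm above the bench; x along the slot (70 mm long inside), y across. From 19 mm at the tips the leaves narrow to 9 mm 20 mm below, and give 2 mm each: they grip the 11 mm tile (4 to 10 N to push it through, held where it is let go). A thicker tile does not enter, a thinner one is loose.
- slot_red (a point): Mouth of the holder's slot for the red tile: its centre, level with the tips of two flared steel leaves, 95 mm above the bench; x along the slot (70 mm long inside), y across. From 22 mm at the tips the leaves narrow to 12 mm 20 mm below, and give 2 mm each: they grip the 14 mm tile (4 to 10 N to push it through, held where it is let go). A thicker tile does not enter, a thinner one is loose.
- holder: The dip holder: a beech frame 96 x 204 mm, 77 mm high, fixed to the bench, with three slots 70 mm apart along its y that narrow from 14 mm (red, at y = -70 mm) over 11 (buff, middle) to 8 mm (white, y = +70 mm); dots of clay colour mark each slot's ends. Origin: centre of its underside, x along the slots, z up. A brass thumbscrew stands out 10 mm at each short end.
- depth_stop: The stop in the holder: a board under all slots faced with rubber (gives 1 mm per 5 N), clamped where the last user set it, its face 37 to 76 mm below the slot mouths (19 to 58 mm above the bench). That height is not measured (this pose is of its fixed guides, at the centre of the holder's underside) and must be felt. A tile fully home rests on it, with 29 to 68 mm above the leaves.
- stand: The drying stand: a fixed beech board 84 x 212 mm, 14 mm thick, with three places 70 mm apart along its y, each between four 6 mm dowels that reach 47 mm above the bench (42 mm apart along x, 17 mm left for the tile along y). Any tile may stand at any place. Origin: centre of its underside.
- loop: A trimming tool with a wooden handle, 150 mm long and 14 mm thick, lying loose nearer the robot; not part of the job.
- cup: A small white cup, 48 mm across and 42 mm high, standing loose at the right; not part of the job. Origin under its centre.
- lid: A jar lid with green glaze in it, 49 mm across and 15 mm high, lying loose at the far left; not part of the job. Origin under its centre.
Not all that is in view belongs to the job. What is shaped like the part that bears white_tile but blue or red is not meant.

How it is judged:
At the end, for the whole second after the job is handed in: Each tile stands at rest in the slot of its own thickness, upright within 4 degrees of square to the holder, centred within 6 mm along and 3 mm across the slot, with its lower edge resting on the stop board, and let go (x of white_tile in the frame of slot_white between -0.006 and 0.006 m and y of white_tile in the frame of slot_white between -0.003 and 0.003 m and angle between the z axis of each of white_tile, buff_tile, red_tile and the z axis of holder, either way round below 0.07 rad and z of white_tile in the frame of slot_white below 0.018 m and contact force between each of tile_white, tile_buff, tile_red and depth_stop above 0.1 N and linear speed of each of tile_white, tile_buff, tile_red below 0.01 m/s and x of buff_tile in the frame of slot_buff between -0.006 and 0.006 m and y of buff_tile in the frame of slot_buff between -0.003 and 0.003 m and z of buff_tile in the frame of slot_buff below 0.018 m and x of red_tile in the frame of slot_red between -0.006 and 0.006 m and y of red_tile in the frame of slot_red between -0.003 and 0.003 m and z of red_tile in the frame of slot_red below 0.018 m); the robot touches nothing.
It fails at once if a tile is pushed on the holder or its stop with more than 20 N (27 N with the 7 N that the springs add by gripping it) (contact force between any of tile_white, tile_buff, tile_red and holder above 27 N).
It fails at once if a bystander is moved by more than 30 mm (distance of any of loop, cup, lid from where it was at the start of the episode above 0.03 m).
It also fails if it takes over 72 s, if anything falls off the work surface, if the arm or the gripper's body presses on something with over 40 N, if the wrist force passes 120 N, or if a joint passes its speed limit or range.

## Working session

There is one attempt and no reset: what is moved stays moved. The work goes in short steps, Python scripts to look and compute and a shell command to move; the robot and the scene stay as the last step left them, time stands still between calls to the robot, and variables do not carry over. Pictures are saved under pics/ and viewed, at most 10 in all, crops included, and the job is handed in when it is done.

```bash
mkdir -p pics
cat > h.py <<'E'
import numpy as np, cv2, pickle
from station import read_state, read_camera, grasp_offset
def snap(n,fn=None):
    c=read_camera(n)
    if fn: cv2.imwrite('pics/'+fn,cv2.cvtColor(c['pixels'],cv2.COLOR_RGB2BGR))
    pickle.dump(c,open('/tmp/%s.pkl'%n,'wb')); return c
def load(n): return pickle.load(open('/tmp/%s.pkl'%n,'rb'))
def ray(c,px):
    p=cv2.undistortPoints(np.array(px,float).reshape(-1,1,2),np.array(c['camera_matrix']),np.array(c['dist_coeffs']))[:,0]
    T=np.array(c['world_to_cam']);R,t=T[:3,:3],T[:3,3]
    d=np.c_[p,np.ones(len(p))]@R
    return -R.T@t,d
def plane(c,px,z):
    o,d=ray(c,px); return o+d*((z-o[2])/d[:,2])[:,None]
def proj(c,P):
    T=np.array(c['world_to_cam']);r=cv2.Rodrigues(T[:3,:3])[0]
    return cv2.projectPoints(np.array(P,float).reshape(-1,1,3),r,T[:3,3],np.array(c['camera_matrix']),np.array(c['dist_coeffs']))[0][:,0]
E
python3 - <<'E'
from h import *
s=read_state();print(s,grasp_offset)
for n in('top','side'):
    c=snap(n,n+'1.png');print(n,ray(c,[[320,240]]))
E
```

```text
{'clock': 0.0, 'joint_positions': array([-1.30199362e+00,  4.23854108e-01,  1.63069026e+00,  1.20422619e-05,
        1.08858455e+00, -1.90428391e-02]), 'qd': array([-0.0015492 ,  0.00039927, -0.00230861,  0.00059532, -0.00168382,
        0.00021054]), 'joint_efforts': array([ 2.86311515e-03, -5.57383847e+01, -2.81746387e+01,  1.44804158e-04,
        7.27493098e-03, -4.08349749e-06]), 'tool_pos': array([ 0.1772873 , -0.59876202,  0.2305373 ]), 'eef_rot': array([-7.62815864e-04,  9.89661092e-01,  1.43423615e-01, -9.03844443e-05]), 'force': array([-0.64778435,  0.91236938,  0.09350032]), 'torque': array([0.02037962, 0.00710404, 0.02291111]), 'grasp_force': 0.0, 'finger_gap': 0.08545037581478075} -0.0187
top (array([ 0.35835665, -0.02485334,  1.0354403 ]), array([[ 0.16854391, -0.04355013, -0.98482101]]))
side (array([-0.02856149, -0.83205012,  0.52871042]), array([[ 0.51999322,  0.75883509, -0.39247125]]))
```

View pics/top1.png

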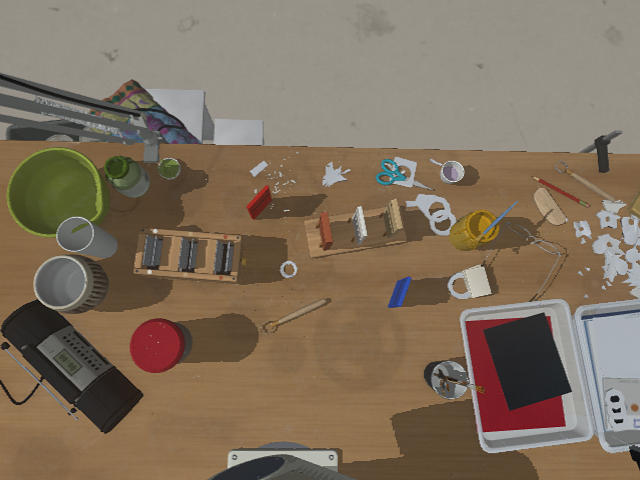

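View pics/side1.png

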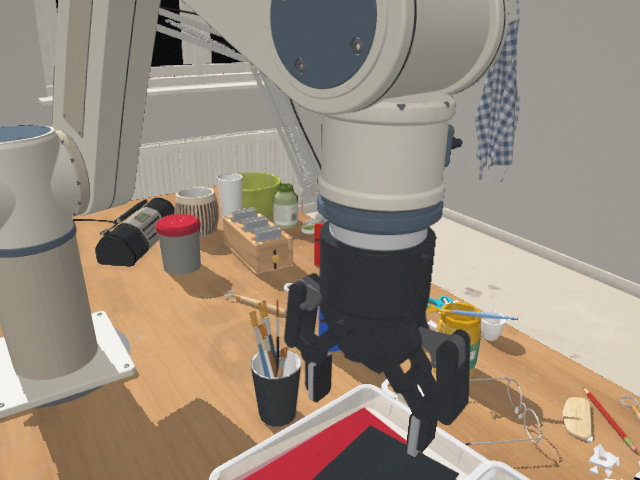

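The top view shows the holder at about (188,255) with slots at x≈152/190/226. The stand is at (355,230) with red (325,230), white (361,222) and buff (395,217) tiles. Zooming in for the slot order.

Run:
```python
from h import *
c=load('top');im=cv2.cvtColor(c['pixels'],cv2.COLOR_RGB2BGR)
a=cv2.resize(im[220:290,125:255],None,fx=6,fy=6,interpolation=cv2.INTER_CUBIC)[:, :780]
b=cv2.resize(im[195:262,298:418],None,fx=4,fy=4,interpolation=cv2.INTER_CUBIC)[:260]
b=im[195:262,298:418];b=cv2.resize(b,(312,174),interpolation=cv2.INTER_CUBIC)
o=np.zeros((600,780,3),np.uint8);o[:420]=a;o[421:595,:312]=b
cv2.imwrite('pics/z.png',o)
print(plane(c,[[188,255],[355,230]],0.05))
```

```text
[[ 0.49166969  0.20055493  0.05      ]
 [ 0.54928802 -0.1411544   0.05      ]]
```

View pics/z.png

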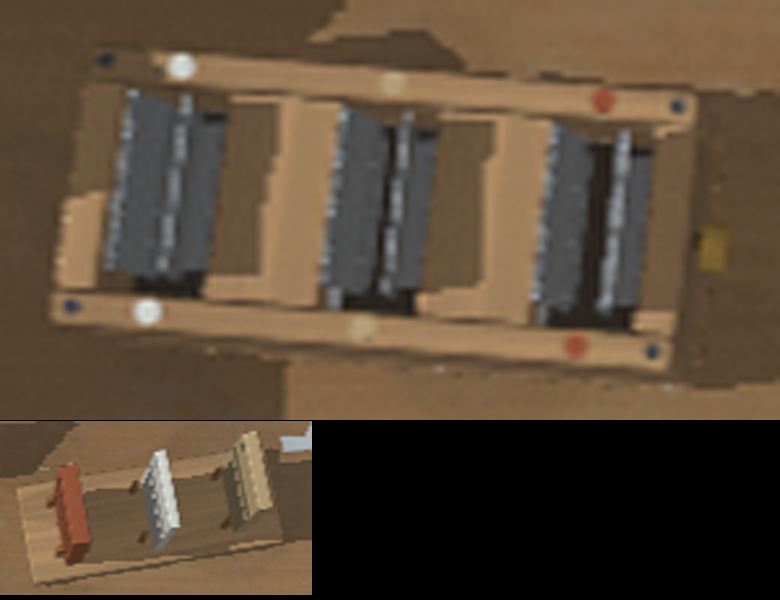

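Slot order is clear: the white dots are at the left (+y) end and the red at the right. Next: holder frame from the dots, tile tops from the masks.

Run:
```python
from h import *
c=load('top');im=c['pixels']
d=np.array([[181,66],[148,312],[393,84],[363,327],[603,101],[576,346]])/6+[125,220]-0.42
P=plane(c,d,0.077)
m=(P[::2]+P[1::2])/2;print(P.round(4),'\nslots',m.round(4))
for i in range(3):
    v=P[2*i]-P[2*i+1];print('len',np.linalg.norm(v),'yaw',np.degrees(np.arctan2(v[1],v[0])))
v=m[0]-m[2];print('y-axis yaw-90',np.degrees(np.arctan2(-v[0],v[1])),np.linalg.norm(v))
hsv=cv2.cvtColor(im,cv2.COLOR_RGB2HSV).astype(int);
R=np.zeros(im.shape[:2],bool);R[195:262,300:418]=1
r=(hsv[...,0]<9)&(hsv[...,1]>120)&R
w=(hsv[...,1]<45)&(hsv[...,2]>110)&R
b=(hsv[...,0]>14)&(hsv[...,0]<28)&(hsv[...,2]>165)&(hsv[...,1]<115)&R
for n,k in(('red',r),('white',w),('buff',b)):
    N,l,st,ce=cv2.connectedComponentsWithStats(k.astype(np.uint8))
    i=1+st[1:,4].argmax();ys,xs=np.where(l==i)
    rc=cv2.minAreaRect(np.c_[xs,ys].astype(np.float32));q=cv2.boxPoints(rc)
    print(n,st[i],rc, plane(c,q,0.119)[:,:2].round(4).tolist(),plane(c,[rc[0]],0.119)[:,:2])
```

```text
[[0.5361 0.2629 0.077 ]
 [0.454  0.2681 0.077 ]
 [0.5312 0.1926 0.077 ]
 [0.4501 0.198  0.077 ]
 [0.5266 0.1229 0.077 ]
 [0.4448 0.1283 0.077 ]] 
slots [[0.4951 0.2655 0.077 ]
 [0.4906 0.1953 0.077 ]
 [0.4857 0.1256 0.077 ]]
len 0.08226611384893925 yaw -3.6269256605537255
len 0.08132453334634948 yaw -3.7679831520122122
len 0.08202066945580197 yaw -3.75821367919112
y-axis yaw-90 -3.847193422246066 0.14018556267525326
red [320 216  11  24  68] ((325.8032531738281, 227.30503845214844), (23.132408142089844, 7.270185470581055), 57.2647705078125) [[0.5553, -0.0582], [0.5633, -0.07], [0.5253, -0.0945], [0.5174, -0.0827]] [[ 0.54027348 -0.07640312]]
white [352 206  15  34 263] ((358.83526611328125, 222.75881958007812), (32.64803695678711, 11.714245796203613), 77.47119140625) [[0.5792, -0.1226], [0.5848, -0.145], [0.5217, -0.1583], [0.5164, -0.1361]] [[ 0.55035654 -0.14054195]]
buff [391 199  11  30 142] ((396.4039001464844, 213.51925659179688), (29.417421340942383, 5.687368392944336), 78.69007110595703) [[0.5977, -0.2036], [0.6002, -0.2147], [0.5426, -0.2248], [0.5402, -0.2139]] [[ 0.57005196 -0.21426969]]
```

```bash
python3 -m jog '[3.25,-2.23,-2,0,0,0,0,3.25,-2.23,-2,0,0,0,0,3.25,-2.23,-2,0,0,0,0,3.25,-2.23,-2,0,0,0,0,3.25,-2.23,-2,0,0,0,0]' 60 
python3 -m jog '[3.25,-2.23,0,0,0,0,0,3.25,-2.23,0,0,0,0,0,3.25,-2.23,0,0,0,0,0,3.25,-2.23,0,0,0,0,0,3.25,-2.23,0,0,0,0,0]'
python3 -m jog '[3.25,-2.23,0,0,0,0,0,3.25,-2.23,0,0,0,0,0,3.25,-2.23,0,0,0,0,0,3.25,-2.23,0,0,0,0,0,3.25,-2.23,0,0,0,0,0]'
python3 -m jog '[0,0,0,0,0,0,0,0,0,0,0,0,0,0]'
python3 - <<'E'
from h import *
c=snap('wrist','w1.png');print(ray(c,[[320,240]]))
E
```

```text
clock: 0.6
tool_pos: [0.3022, -0.4447, 0.3317]
eef_rot: [-0.0, 0.99, 0.143, -0.0]
force: [0.9, -0.1, -0.1]
finger_gap: 0.0851
grasp_force: 0.0
clock: 1.1
tool_pos: [0.4264, -0.2917, 0.3311]
eef_rot: [-0.0, 0.99, 0.143, -0.0]
force: [0.7, 0.2, -0.7]
finger_gap: 0.0852
grasp_force: 0.0
clock: 1.6
tool_pos: [0.5505, -0.1386, 0.331]
eef_rot: [-0.0, 0.99, 0.143, -0.0]
force: [0.3, -0.8, -0.1]
finger_gap: 0.0853
grasp_force: 0.0
clock: 1.8
tool_pos: [0.5499, -0.1394, 0.3307]
eef_rot: [-0.0, 0.99, 0.144, -0.001]
force: [-0.1, -0.5, -0.3]
finger_gap: 0.0855
grasp_force: 0.0
(array([ 0.61480277, -0.12189739,  0.47184309]), array([[-0.25850855, -0.08503127, -0.96233126]]))
```

View pics/w1.png

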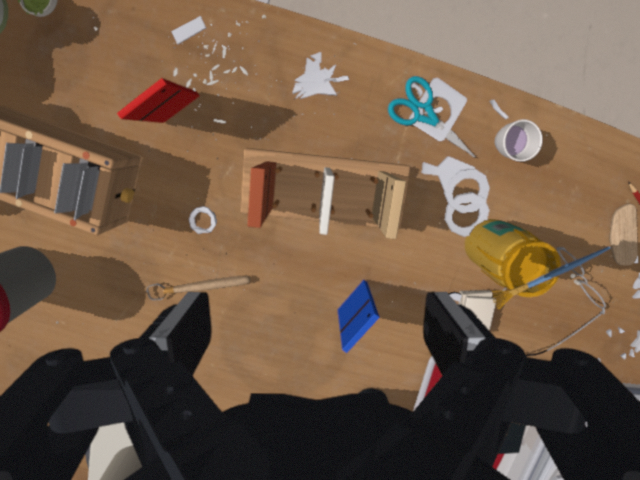

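The wrist view shows red (262,195), white (327,200), buff (395,205), about 67 px apart. A brightness profile across each should separate the top edges from the faces.

Run:
```python
from h import *
c=load('wrist');im=c['pixels']
for a,b in((244,280),(316,338),(374,416)):
  for r in (180,205):
    print(r,a,[tuple(int(k) for k in im[r,x]) for x in range(a,b,2)])
a=cv2.resize(cv2.cvtColor(im,cv2.COLOR_RGB2BGR)[145:245,240:415],None,fx=4.5,fy=4.5,interpolation=cv2.INTER_NEAREST);cv2.imwrite('pics/z2.png',a)
```

```text
180 244 [(187, 144, 106), (185, 143, 104), (182, 138, 99), (172, 109, 77), (169, 91, 63), (167, 88, 62), (168, 90, 64), (163, 85, 58), (165, 87, 60), (157, 83, 57), (97, 50, 34), (77, 40, 29), (66, 35, 25), (74, 40, 29), (77, 41, 27), (83, 51, 37), (106, 81, 58), (105, 81, 57)]
205 244 [(178, 136, 99), (179, 138, 102), (180, 121, 88), (167, 87, 60), (162, 85, 58), (165, 86, 60), (162, 83, 56), (163, 86, 61), (157, 82, 58), (103, 55, 39), (80, 43, 31), (67, 36, 25), (69, 36, 26), (74, 35, 19), (86, 55, 34), (96, 64, 38), (91, 62, 40), (107, 81, 58)]
180 316 [(112, 85, 64), (111, 85, 62), (113, 86, 64), (105, 86, 71), (141, 135, 127), (222, 218, 210), (229, 224, 220), (228, 223, 218), (212, 204, 198), (128, 110, 95), (113, 85, 61)]
205 316 [(108, 81, 59), (122, 95, 70), (115, 103, 90), (185, 178, 171), (227, 224, 219), (226, 221, 215), (224, 220, 213), (164, 157, 148), (97, 73, 53), (121, 91, 66), (127, 98, 71)]
180 374 [(87, 56, 34), (103, 67, 42), (88, 68, 49), (94, 78, 59), (110, 93, 70), (158, 132, 100), (112, 92, 70), (150, 125, 94), (164, 138, 104), (165, 138, 104), (166, 139, 104), (172, 145, 109), (157, 132, 100), (140, 117, 89), (128, 107, 80), (126, 102, 76), (124, 96, 71), (103, 80, 56), (97, 74, 52), (95, 73, 50), (96, 74, 52)]
205 374 [(83, 70, 52), (83, 68, 51), (82, 68, 53), (103, 86, 64), (115, 94, 71), (147, 123, 92), (166, 138, 103), (165, 138, 104), (167, 140, 106), (204, 172, 130), (203, 173, 131), (199, 167, 126), (199, 166, 126), (189, 160, 121), (121, 96, 71), (99, 76, 56), (94, 72, 49), (96, 74, 51), (98, 75, 52), (97, 75, 55), (97, 76, 57)]
```

View pics/z2.png

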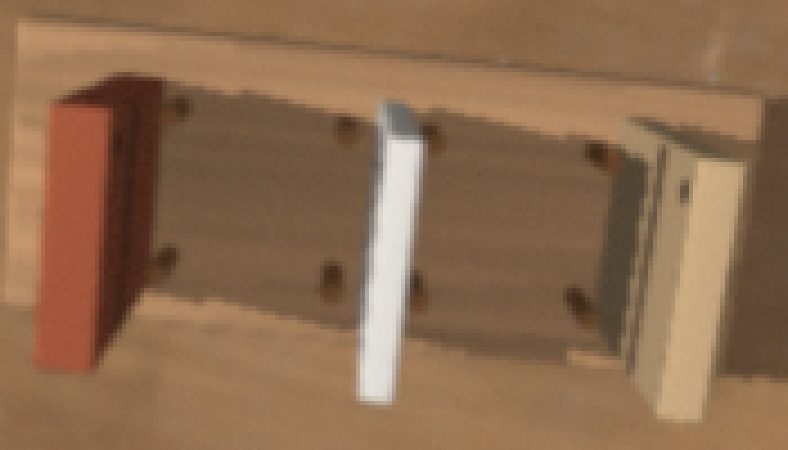

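The zoom gives the top-face corners of all three tiles; intersecting them at z=0.119 and checking the sizes.

```bash
cat > tops.py <<'E'
from h import *
import sys
def top(c,q,off,s,z=0.119):
    q=np.array(q)/s+off-0.4
    P=plane(c,q,z)[:,:2]
    ctr=P.mean(0);v=(P[0]+P[1]-P[2]-P[3])/2
    return ctr,np.linalg.norm(v),np.degrees(np.arctan2(v[1],v[0])),(np.linalg.norm(P[0]-P[1])+np.linalg.norm(P[2]-P[3]))/2
E
python3 - <<'E'
from tops import *
c=load('wrist')
s=read_state();x=s['eef_rot'];a=2*np.arctan2(x[2],x[1]);print('toolyaw',np.degrees(a))
for n,q in (('red',[(50,103),(112,104),(93,370),(35,367)]),('white',[(388,138),(424,140),(394,403),(358,401)]),('buff',[(690,160),(744,163),(706,421),(655,417)])):
    ctr,L,y,t=top(c,np.array(q),[240,145],4.5);d=ctr-s['tool_pos'][:2]
    print(n,ctr.round(4),L.round(4),y.round(2),t.round(4),'tool dxy cm',100*np.array([d@[np.cos(a),np.sin(a)],d@[np.sin(a),-np.cos(a)]]))
E
```

```text
toolyaw 16.527722084478008
red [ 0.5435 -0.0795] 0.0591 10.57 0.0132 tool dxy cm [ 1.15319908 -5.98378262]
white [ 0.5561 -0.1489] 0.0591 10.58 0.008 tool dxy cm [0.39177188 1.02246682]
buff [ 0.5716 -0.2156] 0.0583 11.75 0.0118 tool dxy cm [-0.02546199  7.8596718 ]
```

```bash
python3 -m jog '[0.39,1.02,2,0,0,5.9,0.4,0,0,4,0,0,0,0.4,0,0,4,0,0,0,0.4,0,0,4,0,0,0,0.4,0,0,4,0,0,0,0.4]' 60
python3 -m jog '[0,0,2,0,0,0,0.4,0,0,0,0,0,0,0.4,0,0,0,0,0,0,0.4]'
python3 - <<'E'
from h import *
c=snap('wrist','w2.png')
E
```

```text
clock: 2.35
tool_pos: [0.5556, -0.1502, 0.1502]
eef_rot: [0.0, 0.996, 0.091, 0.0]
force: [0.3, 0.4, 0.1]
finger_gap: 0.0508
grasp_force: 0.0
clock: 2.65
tool_pos: [0.5563, -0.1498, 0.1317]
eef_rot: [0.0, 0.996, 0.092, -0.0]
force: [1.0, -0.5, 0.3]
finger_gap: 0.0512
grasp_force: 0.0
```

View pics/w2.png

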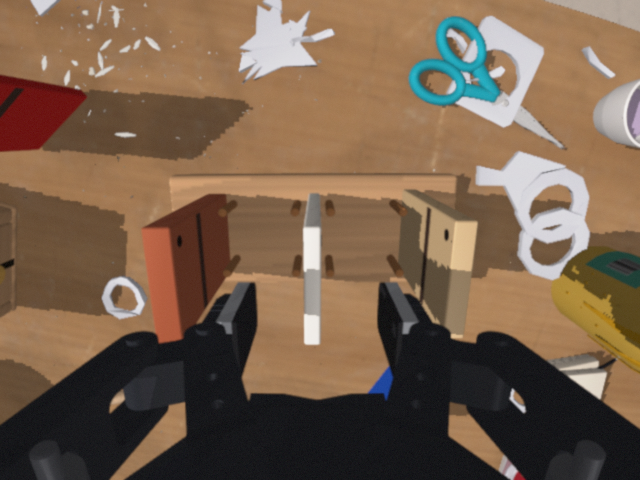

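White tile is between the fingers (top face x 305–320, rows 222–343); checking the centre.

```bash
python3 - <<'E'
from tops import *
c=load('wrist')
for z in(.119,.115):print(top(c,np.array([(306,222),(320,222),(319,343),(304,343)]),[0,0],1,z))
E
python3 -m jog '[0,0,3.9,0,0,0,0.4,0,0,0,0,0,0,0.4,0,0,0,0,0,0,1,0,0,0,0,0,0,1,0,0,0,0,0,0,1]'
python3 -m jog '[0,0,0,0,0,0,1,0,0,0,0,0,0,1,0,0,0,0,0,0,1,0,0,0,0,0,0,1]'
```

```text
(array([ 0.55834606, -0.1486249 ]), np.float64(0.06008177877333671), np.float64(9.648406886863425), np.float64(0.00670397714641106))
(array([ 0.55667361, -0.14887078]), np.float64(0.06164258195087048), np.float64(9.648406886863416), np.float64(0.006878132922852145))
clock: 3.2
tool_pos: [0.5576, -0.1491, 0.0941]
eef_rot: [0.0, 0.996, 0.092, 0.001]
force: [-0.0, 0.2, 3.4]
finger_gap: 0.0084
grasp_force: 6.4
clock: 3.6
tool_pos: [0.5577, -0.149, 0.0942]
eef_rot: [0.0, 0.996, 0.092, 0.001]
force: [-1.4, 1.1, 7.3]
finger_gap: 0.007
grasp_force: 59.5
```

```bash
python3 -m jog '[0,0,-3,0,0,0,1,0,0,-4,0,0,0,1,0,0,-4,0,0,0,1,0,0,-2.5,0,0,7.1,1,0,0,0,0,0,7.1,1]'
python3 -m jog '[-0.893,-4.096,0,0,0,0,1,-0.893,-4.096,0,0,0,0,1,-0.893,-4.096,0,0,0,0,1,-0.893,-4.096,0,0,0,0,1,-0.893,-4.096,0,0,0,0,1]'
python3 -m jog '[-0.893,-4.096,0,0,0,0,1,-0.893,-4.096,0,0,0,0,1,-0.893,-4.096,0,0,0,0,1,-0.893,-4.096,0,0,0,0,1,-0.893,-4.096,0,0,0,0,1]'
python3 -m jog '[0,0,0,0,0,0,1,0,0,0,0,0,0,1]'
python3 - <<'E'
from h import *
c=snap('wrist','w3.png')
s=read_state();print(s['tool_pos'],s['eef_rot'])
E
```

```text
clock: 4.1
tool_pos: [0.5591, -0.1495, 0.2327]
eef_rot: [0.001, 0.999, -0.034, 0.004]
force: [0.4, -0.1, -2.0]
finger_gap: 0.0068
grasp_force: 58.7
clock: 4.6
tool_pos: [0.5245, 0.0599, 0.2282]
eef_rot: [-0.0, 1.0, -0.032, 0.001]
force: [-0.1, 1.5, -1.6]
finger_gap: 0.007
grasp_force: 58.8
clock: 5.1
tool_pos: [0.4928, 0.2673, 0.2282]
eef_rot: [-0.0, 1.0, -0.031, 0.001]
force: [1.1, -0.4, -1.5]
finger_gap: 0.0069
grasp_force: 58.8
clock: 5.3
tool_pos: [0.4928, 0.2664, 0.2278]
eef_rot: [0.0, 1.0, -0.03, 0.0]
force: [-0.8, 0.5, -0.6]
finger_gap: 0.0071
grasp_force: 59.1
[0.4929835  0.2654782  0.22766108] [ 1.36424266e-04  9.99518588e-01 -3.10252000e-02  1.07580866e-04]
```

View pics/w3.png

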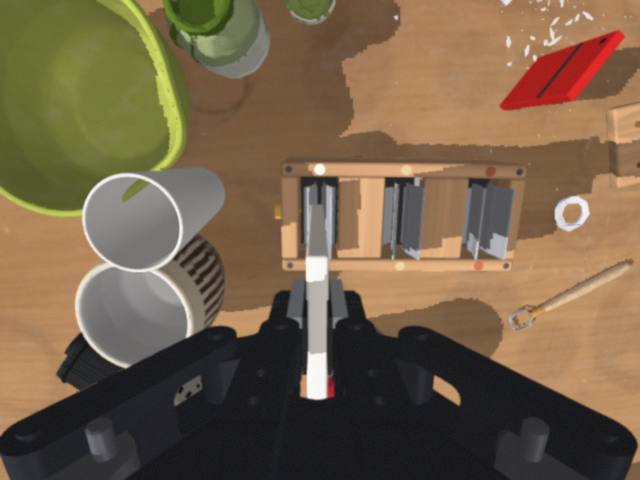

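Dots visible: far side white (320,169), buff (406,170), red (491,172); near side buff (400,266), red (478,266). Tile is held square, centred at column ~318.

```bash
cat > hold.py <<'E'
from h import *
c=load('wrist');d=np.array([(320,169),(406,170),(491,172),(400,266),(478,266)],float)
im=c['pixels']
P=plane(c,d,0.077)[:,:2];print(P.round(4).tolist())
v=P[0]-P[2];yaw=np.degrees(np.arctan2(-v[0],v[1]));a=np.radians(yaw)
print('yaw',yaw,np.linalg.norm(v))
ex=np.array([np.cos(a),np.sin(a)]);ey=np.array([-ex[1],ex[0]])
buff=(P[1]+P[3])/2; red=(P[2]+P[4])/2
print('buff',buff,'red',red,'white',P[0]-.041*ex,'by buff',buff+.07*ey)
s=read_state();q=s['eef_rot'];print('tool',s['tool_pos'],np.degrees(2*np.arctan2(q[2],q[1])))
# tile top ends in hand
P=plane(c,[(306,255),(328,255),(329,398),(307,398)],s['tool_pos'][2]+.025)[:,:2];print('tile top',P.round(4).tolist(),P.mean(0))
E
python3 hold.py
```

```text
[[0.537, 0.26], [0.5323, 0.1909], [0.5272, 0.1208], [0.4507, 0.1959], [0.4462, 0.1272]]
yaw -4.039414429567343 0.13961604952642545
buff [0.49149205 0.19341862] red [0.48672181 0.12396194] white [0.4961402  0.26291354] by buff [0.49642304 0.26324472]
tool [0.4929835  0.2654782  0.22766108] -3.555796691509763
tile top [[0.5224, 0.267], [0.522, 0.2595], [0.4637, 0.2621], [0.4642, 0.2706]] [0.49306729 0.26479099]
```

```bash
cat > guard.py <<'E'
import sys
from station import read_state
s=read_state();print(s['clock'].__round__(2),'z',round(s['tool_pos'][2],4),'F',s['force'].round(1))
sys.exit(s['force'][2]>float(sys.argv[1]) or abs(s['force'][:2]).max()>12)
E
python3 -m jog '[0.28,0.13,1.5,0,0,0.3,1,0,0,1.5,0,0,0,1,0,0,1.2,0,0,0,1,0,0,0.5,0,0,0,1,0,0,0,0,0,0,1]' >/dev/null; python3 guard.py 5 &&
python3 -m jog '[0,0,0.5,0,0,0,1,0,0,0.5,0,0,0,1,0,0,0,0,0,0,1]' >/dev/null; python3 guard.py 8 &&
python3 -m jog '[0,0,0.3,0,0,0,1,0,0,0.3,0,0,0,1,0,0,0,0,0,0,1]' >/dev/null; python3 guard.py 11 &&
python3 -m jog '[0,0,0.3,0,0,0,1,0,0,0.3,0,0,0,1,0,0,0,0,0,0,1]' >/dev/null; python3 guard.py 11 &&
python3 -m jog '[0,0,0.3,0,0,0,1,0,0,0.3,0,0,0,1,0,0,0,0,0,0,1]' >/dev/null; python3 guard.py 12
```

```text
5.85 z 0.1792 F [ 0.   0.4 -0.4]
5.85 z 0.1792 F [ 0.   0.4 -0.4]
5.85 z 0.1792 F [ 0.   0.4 -0.4]
5.85 z 0.1792 F [ 0.   0.4 -0.4]
5.85 z 0.1792 F [ 0.   0.4 -0.4]False
False
False
False
False
```

```bash
sed -i 's/sys.exit(\(.*\))$/sys.exit(int(\1))/' guard.py
python3 guard.py 5 &&
python3 -m jog '[0,0,0.5,0,0,0,1,0,0,0.5,0,0,0,1,0,0,0,0,0,0,1]' >/dev/null && python3 guard.py 8 &&
python3 -m jog '[0,0,0.3,0,0,0,1,0,0,0.3,0,0,0,1,0,0,0,0,0,0,1]' >/dev/null && python3 guard.py 11 &&
python3 -m jog '[0,0,0.3,0,0,0,1,0,0,0.3,0,0,0,1,0,0,0,0,0,0,1]' >/dev/null && python3 guard.py 11 &&
python3 -m jog '[0,0,0.3,0,0,0,1,0,0,0.3,0,0,0,1,0,0,0,0,0,0,1]' >/dev/null && python3 guard.py 12
```

```text
5.85 z 0.1792 F [ 0.   0.4 -0.4]
6.15 z 0.1699 F [ 0.5 -0.2 -1.1]
6.45 z 0.164 F [ 0.1 -0.3 -1.1]
6.75 z 0.1581 F [ 0.8  0.1 -2.2]
7.05 z 0.1522 F [ 0.6  0.  -1.2]
```

```bash
python3 -m jog '[0,0,0.2,0,0,0,1,0,0,0.2,0,0,0,1,0,0,0,0,0,0,1]' >/dev/null && python3 guard.py 12 &&
python3 -m jog '[0,0,0.2,0,0,0,1,0,0,0.2,0,0,0,1,0,0,0,0,0,0,1]' >/dev/null && python3 guard.py 12 &&
python3 -m jog '[0,0,0.15,0,0,0,1,0,0,0,0,0,0,1]' >/dev/null && python3 guard.py 12 &&
python3 -m jog '[0,0,0.15,0,0,0,1,0,0,0,0,0,0,1]' >/dev/null && python3 guard.py 12 &&
python3 -m jog '[0,0,0.15,0,0,0,1,0,0,0,0,0,0,1]' >/dev/null && python3 guard.py 12 &&
python3 -m jog '[0,0,0.15,0,0,0,1,0,0,0,0,0,0,1]' >/dev/null && python3 guard.py 12
```

```text
7.35 z 0.148 F [ 1.1 -0.4  0.7]
7.65 z 0.144 F [ 1.3 -0.3 -0.1]
7.85 z 0.1426 F [0.4 0.4 1.5]
8.05 z 0.1412 F [0.6 0.1 1.6]
8.25 z 0.1397 F [0.1 0.9 1.2]
8.45 z 0.1382 F [1.  0.7 1. ]
```

Run:
```python
from h import *
c=snap('side');im=cv2.cvtColor(c['pixels'],cv2.COLOR_RGB2BGR)
cv2.imwrite('pics/s2.png',cv2.resize(im[150:290,190:330],None,fx=4,fy=4,interpolation=cv2.INTER_CUBIC))
```

```text
(no output)
```

View pics/s2.png

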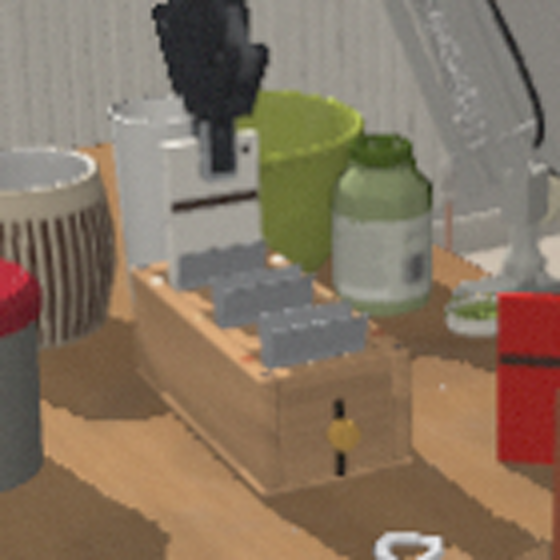

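The tile sits behind the white leaf in its slot. The thumbscrew at mid-slot hints the stop is about mid-range, so I keep pushing under guard.

```bash
python3 -m jog '[0,0,0.15,0,0,0,1,0,0,0.15,0,0,0,1,0,0,0,0,0,0,1]' >/dev/null && python3 guard.py 11 &&
python3 -m jog '[0,0,0.15,0,0,0,1,0,0,0.15,0,0,0,1,0,0,0,0,0,0,1]' >/dev/null && python3 guard.py 11 &&
python3 -m jog '[0,0,0.15,0,0,0,1,0,0,0,0,0,0,1]' >/dev/null && python3 guard.py 11 &&
python3 -m jog '[0,0,0.15,0,0,0,1,0,0,0,0,0,0,1]' >/dev/null && python3 guard.py 11 &&
python3 -m jog '[0,0,0.15,0,0,0,1,0,0,0,0,0,0,1]' >/dev/null && python3 guard.py 11 &&
python3 -m jog '[0,0,0.15,0,0,0,1,0,0,0,0,0,0,1]' >/dev/null && python3 guard.py 11 &&
python3 -m jog '[0,0,0.15,0,0,0,1,0,0,0,0,0,0,1]' >/dev/null && python3 guard.py 11 &&
python3 -m jog '[0,0,0.15,0,0,0,1,0,0,0,0,0,0,1]' >/dev/null && python3 guard.py 11 &&
python3 -m jog '[0,0,0.15,0,0,0,1,0,0,0,0,0,0,1]' >/dev/null && python3 guard.py 11 &&
python3 -m jog '[0,0,0.15,0,0,0,1,0,0,0,0,0,0,1]' >/dev/null && python3 guard.py 11 &&
python3 -m jog '[0,0,0.15,0,0,0,1,0,0,0,0,0,0,1]' >/dev/null && python3 guard.py 11
```

```text
8.8 z 0.1351 F [1.  0.6 0.9]
9.1 z 0.132 F [0.7 0.6 0.7]
9.3 z 0.1306 F [0.2 0.6 1.3]
9.5 z 0.1291 F [0.8 0.1 0.4]
9.7 z 0.1276 F [0.7 0.1 0.5]
9.9 z 0.1261 F [0.4 1.4 0.9]
10.1 z 0.1246 F [0.8 0.4 1.7]
10.3 z 0.1231 F [0.3 0.2 1.3]
10.5 z 0.1218 F [-0.4  0.5  3. ]
10.7 z 0.1207 F [-0.4 -0.5  7.5]
10.9 z 0.1197 F [-2.3 -0.5 11.5]
```

Stop felt: force rises from ~1.5 to 11.5 N over 2.5 mm. Releasing, then going to the buff tile.

```bash
python3 -m jog '[0,0,0,0,0,0,0.4,0,0,0,0,0,0,0.4,0,0,0,0,0,0,0.4,0,0,-1,0,0,0,0.4,0,0,-2,0,0,0,0.4]'
python3 -m jog '[0,0,-4,0,0,0,0.4,0,0,-4,0,0,0,0.4,0.907,3.945,0,0,0,0,0.4,0.907,3.945,0,0,0,0,0.4,0.907,3.945,0,0,0,0,0.4]' >/dev/null
python3 -m jog '[0.907,3.945,0,0,0,0,0.4,0.907,3.945,0,0,0,0,0.4,0.907,3.945,0,0,0,0,0.4,0.907,3.945,0,0,0,0,0.4,0.907,3.945,0,0,0,0,0.4]' >/dev/null
python3 -m jog '[0.907,3.945,0,0,0,0,0.4,0.907,3.945,0,0,0,0,0.4,0.907,3.945,0,0,0,0,0.4,0.907,3.945,0,0,0,0,0.4,0,0,0,0,0,-7.4,0.4]' >/dev/null
python3 -m jog '[0,0,0,0,0,-7.4,0.4,0,0,4,0,0,0,0.4,0,0,4,0,0,0,0.4,0,0,2,0,0,0,0.4,0,0,0,0,0,0,0.4]'
python3 -m jog '[0,0,0,0,0,0,0.4,0,0,0,0,0,0,0.4]'
python3 - <<'E'
from h import *
snap('wrist','w4.png');s=read_state();print(s['tool_pos'],s['eef_rot'])
E
```

```text
clock: 11.4
tool_pos: [0.4948, 0.2635, 0.1481]
eef_rot: [0.001, 0.999, -0.034, -0.002]
force: [-0.0, -0.3, -1.2]
finger_gap: 0.0513
grasp_force: 0.0
clock: 13.4
tool_pos: [0.5701, -0.2148, 0.1261]
eef_rot: [-0.001, 0.995, 0.095, -0.003]
force: [-0.5, 0.9, 0.3]
finger_gap: 0.0515
grasp_force: 0.0
clock: 13.6
tool_pos: [0.5735, -0.2161, 0.1307]
eef_rot: [0.001, 0.995, 0.095, 0.001]
force: [-0.8, -0.2, -0.0]
finger_gap: 0.0511
grasp_force: 0.0
[ 0.57341164 -0.2160613   0.13074206] [6.87669108e-04 9.95487084e-01 9.48847693e-02 1.36874135e-03]
```

View pics/w4.png

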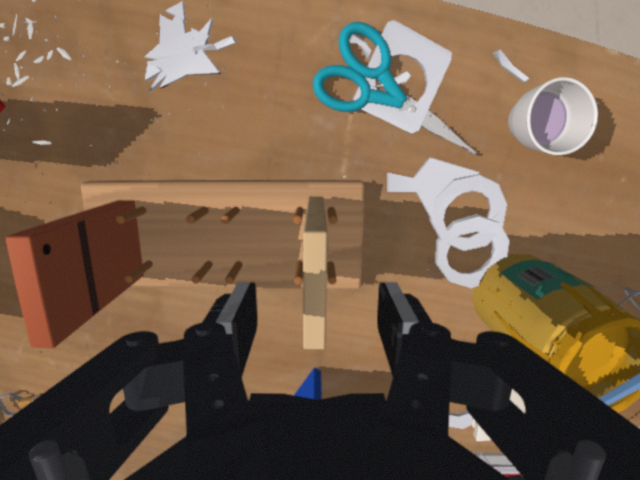

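Buff tile is between the fingers (top face x 303–327, rows ~231–348), about 7 px nearer than white was. I'll compute the offset, then descend.

Run:
```python
from tops import *
c=load('wrist')
print(top(c,np.array([(303,231),(327,231),(325,348),(303,348)]),[0,0],1,.119))
im=c['pixels'];print([im[r,314].tolist() for r in range(222,242,2)],[im[r,314].tolist() for r in range(340,354,2)])
```

```text
(array([ 0.57280931, -0.21645892]), np.float64(0.05830968587531115), np.float64(10.336375608700095), np.float64(0.010577063370236443))
[[99, 83, 63], [100, 84, 64], [101, 85, 66], [99, 82, 63], [111, 94, 72], [169, 142, 108], [208, 174, 132], [212, 177, 134], [211, 179, 134], [211, 178, 135]] [[213, 179, 137], [209, 176, 134], [212, 178, 135], [211, 178, 135], [199, 165, 125], [154, 118, 84], [150, 113, 77]]
```

```bash
python3 -m jog '[0,0,3.75,0,0,0,0.4,0,0,0,0,0,0,0.4,0,0,0,0,0,0,1,0,0,0,0,0,0,1,0,0,0,0,0,0,1]' >/dev/null
python3 -m jog '[0,0,0,0,0,0,1,0,0,0,0,0,0,1,0,0,0,0,0,0,1,0,0,0,0,0,0,1]' | tee /tmp/g; 
grep -q 'finger_gap: 0.01' /tmp/g || grep -q 'finger_gap: 0.009' /tmp/g || exit
python3 -m jog '[0,0,-3,0,0,0,1,0,0,-4,0,0,0,1,0,0,-4,0,0,0,1,0,0,-2.5,0,0,7.35,1,0,0,0,0,0,7.35,1]' > /dev/null
python3 -m jog '[-1.095,-4.04,0,0,0,0,1,-1.095,-4.04,0,0,0,0,1,-1.095,-4.04,0,0,0,0,1,-1.095,-4.04,0,0,0,0,1,-1.095,-4.04,0,0,0,0,1]' >/dev/null
python3 -m jog '[-1.095,-4.04,0,0,0,0,1,-1.095,-4.04,0,0,0,0,1,-1.095,-4.04,0,0,0,0,1,-1.095,-4.04,0,0,0,0,1,-1.095,-4.04,0,0,0,0,1]' >/dev/null
python3 -m jog '[0,0,0,0,0,0,1,0,0,0,0,0,0,1,0,0,0,0,0,0,1]'
python3 - <<'E'
from h import *
c=snap('wrist','w5.png');im=c['pixels'];hsv=cv2.cvtColor(im,cv2.COLOR_RGB2HSV).astype(int)
s=read_state();print(s['tool_pos'],s['eef_rot'],s['finger_gap'])
# expected dots
ex=np.array([.998,-.066]);ey=np.array([.066,.998]);b=np.array([.491,.1942])
for n,k in(('white',.07),('buff',0),('red',-.07)):
  for sx in(.041,-.041):
    P=np.r_[b+k*ey+sx*ex,.077];u,v=proj(c,P)[0]
    x,y=int(round(u)),int(round(v))
    if not(12<x<628 and 12<y<468):continue
    w=im[y-9:y+10,x-9:x+10].astype(float)
    if n=='white': m=(w.min(2)>165)
    elif n=='red': m=(w[...,0]-w[...,1]>70)
    else: m=(w[...,2]>.67*w[...,0])&(w[...,0]>180)
    ys,xs=np.where(m)
    if len(xs)>3:
        p=[x-9+xs.mean(),y-9+ys.mean()];Q=plane(c,[p],.077)[0]
        print(n,sx,(round(u,1),round(v,1)),np.round(p,1),len(xs),'diff mm',((Q-P)*1000).round(1))
    else: print(n,sx,(u,v),'none',w[9,9])
E
```

```text
clock: 14.55
tool_pos: [0.5734, -0.216, 0.0931]
eef_rot: [0.001, 0.995, 0.095, 0.001]
force: [0.3, 0.5, 7.3]
finger_gap: 0.0098
grasp_force: 59.6
clock: 16.35
tool_pos: [0.4898, 0.1941, 0.2264]
eef_rot: [0.0, 0.999, -0.033, -0.0]
force: [-0.3, -0.1, -1.3]
finger_gap: 0.0098
grasp_force: 59.3
[0.48993451 0.19383777 0.22641513] [ 1.23863339e-04  9.99429897e-01 -3.37618851e-02 -5.19006131e-06] 0.00984285404280765
white 0.041 (np.float64(227.9), np.float64(172.3)) [229.1 171.4] 100 diff mm [ 0.6 -1.   0. ]
white -0.041 (np.float64(234.0), np.float64(268.6)) [235.6 267.6] 75 diff mm [ 0.8 -1.5  0. ]
buff 0.041 (np.float64(315.1), np.float64(172.0)) [315.8 169.9] 27 diff mm [ 1.7 -0.6  0. ]
buff -0.041 (np.float64(315.3), np.float64(268.7)) [313.7 269.1] 224 diff mm [-0.2  1.3  0. ]
red 0.041 (np.float64(402.4), np.float64(172.3)) [403.1 171.4] 83 diff mm [ 0.7 -0.5  0. ]
red -0.041 (np.float64(396.6), np.float64(268.6)) [397.1 267.4] 64 diff mm [ 1.1 -0.4  0. ]
```

```bash
python3 -m jog '[0.17,0,1.5,0,0,0,1,0,0,1.5,0,0,0,1,0,0,1.2,0,0,0,1,0,0,0.5,0,0,0,1,0,0,0,0,0,0,1]' >/dev/null && python3 guard.py 5 &&
python3 -m jog '[0,0,0.5,0,0,0,1,0,0,0.5,0,0,0,1,0,0,0,0,0,0,1]' >/dev/null && python3 guard.py 8 &&
python3 -m jog '[0,0,0.3,0,0,0,1,0,0,0.3,0,0,0,1,0,0,0,0,0,0,1]' >/dev/null && python3 guard.py 11 &&
python3 -m jog '[0,0,0.3,0,0,0,1,0,0,0.3,0,0,0,1,0,0,0,0,0,0,1]' >/dev/null && python3 guard.py 11 &&
python3 -m jog '[0,0,0.3,0,0,0,1,0,0,0.3,0,0,0,1,0,0,0,0,0,0,1]' >/dev/null && python3 guard.py 11 &&
python3 -m jog '[0,0,0.3,0,0,0,1,0,0,0.3,0,0,0,1,0,0,0,0,0,0,1]' >/dev/null && python3 guard.py 11 &&
python3 -m jog '[0,0,0.3,0,0,0,1,0,0,0.3,0,0,0,1,0,0,0,0,0,0,1]' >/dev/null && python3 guard.py 11 &&
python3 -m jog '[0,0,0.3,0,0,0,1,0,0,0.3,0,0,0,1,0,0,0,0,0,0,1]' >/dev/null && python3 guard.py 11 &&
python3 -m jog '[0,0,0.3,0,0,0,1,0,0,0,0,0,0,1]' >/dev/null && python3 guard.py 11 &&
python3 -m jog '[0,0,0.15,0,0,0,1,0,0,0,0,0,0,1]' >/dev/null && python3 guard.py 11 &&
python3 -m jog '[0,0,0.15,0,0,0,1,0,0,0,0,0,0,1]' >/dev/null && python3 guard.py 11 &&
python3 -m jog '[0,0,0.15,0,0,0,1,0,0,0,0,0,0,1]' >/dev/null && python3 guard.py 10 &&
python3 -m jog '[0,0,0.15,0,0,0,1,0,0,0,0,0,0,1]' >/dev/null && python3 guard.py 10 &&
python3 -m jog '[0,0,0.15,0,0,0,1,0,0,0,0,0,0,1]' >/dev/null && python3 guard.py 10 &&
python3 -m jog '[0,0,0.15,0,0,0,1,0,0,0,0,0,0,1]' >/dev/null && python3 guard.py 10
```

```text
16.9 z 0.1787 F [-0.1 -0.3 -1.8]
17.2 z 0.1689 F [-0.4 -0.5 -1.1]
17.5 z 0.163 F [ 1.5 -0.6 -2. ]
17.8 z 0.1571 F [ 1.8 -0.4 -3. ]
18.1 z 0.1511 F [ 1.6 -1.3 -1.9]
18.4 z 0.1448 F [ 0.7  0.1 -2.6]
18.7 z 0.1388 F [ 1.9 -0.2 -2.6]
19.0 z 0.1328 F [ 0.9 -0.9 -2.9]
19.2 z 0.1299 F [ 1.2 -0.6 -2.2]
19.4 z 0.1287 F [ 0.8 -0.3 -1.2]
19.6 z 0.1272 F [ 0.1 -0.5 -0.1]
19.8 z 0.1257 F [-0.6 -1.9 -0.1]
20.0 z 0.1242 F [ 1.2 -1.7  1.1]
20.2 z 0.1226 F [ 0.5 -0.6  0.1]
20.4 z 0.1212 F [ 0.2 -0.3  0.5]
```

```bash
python3 -m jog '[0,0,0.15,0,0,0,1,0,0,0,0,0,0,1]' >/dev/null && python3 guard.py 10 &&
python3 -m jog '[0,0,0.15,0,0,0,1,0,0,0,0,0,0,1]' >/dev/null && python3 guard.py 10 &&
python3 -m jog '[0,0,0.1,0,0,0,1,0,0,0,0,0,0,1]' >/dev/null && python3 guard.py 10 &&
python3 -m jog '[0,0,0.1,0,0,0,1,0,0,0,0,0,0,1]' >/dev/null && python3 guard.py 10 &&
python3 -m jog '[0,0,0.1,0,0,0,1,0,0,0,0,0,0,1]' >/dev/null && python3 guard.py 10
```

```text
20.6 z 0.1201 F [-0.6 -0.2  4.3]
20.8 z 0.119 F [-1.7 -1.4  8.5]
21.0 z 0.1184 F [-1.4 -1.8 13.9]
```

Same stop height as white (TCP ~0.1205 at first contact). Release and move over the red tile.

```bash
python3 -m jog '[0,0,0,0,0,0,0.4,0,0,0,0,0,0,0.4,0,0,0,0,0,0,0.4,0,0,-1,0,0,0,0.4,0,0,-2,0,0,0,0.4]'
python3 -m jog '[0,0,-4,0,0,0,0.4,0,0,-4,0,0,0,0.4,1.02,3.85,0,0,0,0,0.4,1.02,3.85,0,0,0,0,0.4,1.02,3.85,0,0,0,0,0.4]' >/dev/null
python3 -m jog '[1.02,3.85,0,0,0,0,0.4,1.02,3.85,0,0,0,0,0.4,1.02,3.85,0,0,0,0,0.4,1.02,3.85,0,0,0,0,0.4,0,0,0,0,0,-7.2,0.4]' >/dev/null
python3 -m jog '[0,0,0,0,0,-7.2,0.4,0,0,4,0,0,0,0.4,0,0,4,0,0,0,0.4,0,0,1.7,0,0,0,0.4,0,0,0,0,0,0,0.4]' >/dev/null
python3 -m jog '[0,0,0,0,0,0,0.4,0,0,0,0,0,0,0.4]'
python3 - <<'E'
from tops import *
c=snap('wrist','w6.png');s=read_state();q=s['eef_rot'];print(s['tool_pos'],np.degrees(2*np.arctan2(q[2],q[1])))
im=c['pixels'].astype(int)
m=(im[...,0]-im[...,1]>60)&(im[...,0]>140);m[:180]=0;m[:,:255]=0;m[:,385:]=0
N,l,st,ce=cv2.connectedComponentsWithStats(m.astype(np.uint8));i=1+st[1:,4].argmax();print(st[i],ce[i])
ys,xs=np.where(l==i)
for r in range(st[i][1],st[i][1]+st[i][3],12): print(r,xs[ys==r].min(),xs[ys==r].max())
print(plane(c,[ce[i]],.119),plane(c,[(ce[i][0],st[i][1]),(ce[i][0],st[i][1]+st[i][3])],.119))
E
```

```text
clock: 21.5
tool_pos: [0.4904, 0.1943, 0.1467]
eef_rot: [0.001, 0.999, -0.033, -0.002]
force: [0.3, -0.2, 0.8]
finger_gap: 0.0511
grasp_force: 0.0
clock: 23.2
tool_pos: [0.546, -0.0792, 0.1319]
eef_rot: [0.0, 0.996, 0.092, 0.001]
force: [0.1, -0.4, 0.6]
finger_gap: 0.0515
grasp_force: 0.0
[ 0.54599809 -0.07911749  0.13197475] 10.59396496563721
[ 297  233   31   39 1069] [311.90458372 251.41159963]
233 298 299
245 298 327
257 298 326
269 298 326
[[ 0.56411455 -0.07506402  0.119     ]] [[ 0.57250325 -0.07352347  0.119     ]
 [ 0.55444243 -0.07683923  0.119     ]]
```

Run:
```python
from tops import *
c=load('wrist');im=c['pixels'].astype(int)
print([(r,im[r,313].tolist()) for r in list(range(228,242,2))+list(range(266,366,5))])
m=(im[...,0]>1.6*im[...,1])&(im[...,0]>60)
for r in(290,320,340):
  xs=np.where(m[r,255:385])[0]+255;print(r,xs.min() if len(xs) else None,xs.max() if len(xs) else None)
```

```text
[(228, [91, 47, 35]), (230, [89, 46, 33]), (232, [105, 55, 38]), (234, [159, 84, 58]), (236, [188, 100, 71]), (238, [189, 99, 69]), (240, [190, 99, 70]), (266, [187, 99, 68]), (271, [123, 67, 48]), (276, [122, 66, 45]), (281, [123, 66, 47]), (286, [121, 65, 44]), (291, [123, 66, 48]), (296, [123, 67, 48]), (301, [122, 66, 48]), (306, [123, 67, 47]), (311, [125, 68, 49]), (316, [189, 102, 72]), (321, [190, 104, 74]), (326, [193, 105, 74]), (331, [190, 103, 71]), (336, [192, 104, 73]), (341, [191, 102, 73]), (346, [191, 103, 73]), (351, [172, 134, 99]), (356, [171, 131, 95]), (361, [174, 134, 98])]
290 299 326
320 299 326
340 299 326
```

```bash
python3 -m jog '[0,0,3.9,0,0,0,0.4,0,0,0,0,0,0,0.4,0,0,0,0,0,0,1,0,0,0,0,0,0,1,0,0,0,0,0,0,1]' >/dev/null
python3 -m jog '[0,0,0,0,0,0,1,0,0,0,0,0,0,1,0,0,0,0,0,0,1,0,0,0,0,0,0,1]' | tee /tmp/g; 
grep -q 'finger_gap: 0.01' /tmp/g || exit
python3 -m jog '[0,0,-3,0,0,0,1,0,0,-4,0,0,0,1,0,0,-4,0,0,0,1,0,0,-2.5,0,0,7.2,1,0,0,0,0,0,7.2,1]' > /dev/null
python3 -m jog '[-1.41,-3.974,0,0,0,0,1,-1.41,-3.974,0,0,0,0,1,-1.41,-3.974,0,0,0,0,1,-1.41,-3.974,0,0,0,0,1,-1.41,-3.974,0,0,0,0,1]' >/dev/null
python3 -m jog '[0,0,0,0,0,0,1,0,0,0,0,0,0,1,0,0,0,0,0,0,1]'
python3 - <<'E'
from h import *
c=snap('wrist','w7.png');im=c['pixels']
ex=np.array([.998,-.066]);ey=np.array([.066,.998]);b=np.array([.4914,.1938])
for n,k in(('white',.07),('red',-.07)):
  for sx in(.041,-.041):
    P=np.r_[b+k*ey+sx*ex,.077];u,v=proj(c,P)[0];x,y=int(round(u)),int(round(v))
    if not(12<x<628 and 12<y<468):continue
    w=im[y-9:y+10,x-9:x+10].astype(float)
    m=(w.min(2)>165) if n=='white' else (w[...,0]-w[...,1]>70)
    ys,xs=np.where(m)
    if len(xs)>3:
        p=[x-9+xs.mean(),y-9+ys.mean()];Q=plane(c,[p],.077)[0];print(n,sx,np.round(p,1),len(xs),'pos',Q.round(4),'diff mm',((Q-P)*1000).round(1))
E
```

```text
clock: 24.15
tool_pos: [0.5461, -0.079, 0.093]
eef_rot: [0.0, 0.996, 0.092, 0.001]
force: [-1.1, 1.8, 7.8]
finger_gap: 0.0129
grasp_force: 59.8
clock: 25.45
tool_pos: [0.4879, 0.1234, 0.2266]
eef_rot: [0.0, 0.999, -0.033, 0.0]
force: [0.3, 0.3, -2.1]
finger_gap: 0.013
grasp_force: 59.3
white 0.041 [144.1 175.9] 97 pos [0.537  0.2601 0.077 ] diff mm [ 0.1 -0.8  0. ]
white -0.041 [155.6 270.1] 77 pos [0.4556 0.2654 0.077 ] diff mm [ 0.5 -1.   0. ]
red 0.041 [315. 173.] 49 pos [0.5292 0.121  0.077 ] diff mm [ 1.5 -0.3  0. ]
red -0.041 [314.8 270.1] 320 pos [0.447  0.1267 0.077 ] diff mm [1.1 0.  0. ]
```

```bash
python3 -m jog '[0,-0.03,1.5,0,0,0,1,0,0,1.5,0,0,0,1,0,0,1.2,0,0,0,1,0,0,0.5,0,0,0,1,0,0,0,0,0,0,1]' >/dev/null && python3 guard.py 5 &&
python3 -m jog '[0,0,0.5,0,0,0,1,0,0,0.5,0,0,0,1,0,0,0,0,0,0,1]' >/dev/null && python3 guard.py 8 &&
python3 -m jog '[0,0,0.3,0,0,0,1,0,0,0.3,0,0,0,1,0,0,0,0,0,0,1]' >/dev/null && python3 guard.py 11 &&
python3 -m jog '[0,0,0.3,0,0,0,1,0,0,0.3,0,0,0,1,0,0,0,0,0,0,1]' >/dev/null && python3 guard.py 11 &&
python3 -m jog '[0,0,0.3,0,0,0,1,0,0,0.3,0,0,0,1,0,0,0,0,0,0,1]' >/dev/null && python3 guard.py 11 &&
python3 -m jog '[0,0,0.3,0,0,0,1,0,0,0.3,0,0,0,1,0,0,0,0,0,0,1]' >/dev/null && python3 guard.py 11 &&
python3 -m jog '[0,0,0.3,0,0,0,1,0,0,0.3,0,0,0,1,0,0,0,0,0,0,1]' >/dev/null && python3 guard.py 11 &&
python3 -m jog '[0,0,0.3,0,0,0,1,0,0,0.3,0,0,0,1,0,0,0,0,0,0,1]' >/dev/null && python3 guard.py 11 &&
python3 -m jog '[0,0,0.3,0,0,0,1,0,0,0,0,0,0,1]' >/dev/null && python3 guard.py 11 &&
python3 -m jog '[0,0,0.15,0,0,0,1,0,0,0.15,0,0,0,1,0,0,0,0,0,0,1]' >/dev/null && python3 guard.py 11 &&
python3 -m jog '[0,0,0.15,0,0,0,1,0,0,0,0,0,0,1]' >/dev/null && python3 guard.py 10 &&
python3 -m jog '[0,0,0.15,0,0,0,1,0,0,0,0,0,0,1]' >/dev/null && python3 guard.py 10 &&
python3 -m jog '[0,0,0.15,0,0,0,1,0,0,0,0,0,0,1]' >/dev/null && python3 guard.py 10 &&
python3 -m jog '[0,0,0.1,0,0,0,1,0,0,0,0,0,0,1]' >/dev/null && python3 guard.py 10 &&
python3 -m jog '[0,0,0.1,0,0,0,1,0,0,0,0,0,0,1]' >/dev/null && python3 guard.py 10 &&
python3 -m jog '[0,0,0.1,0,0,0,1,0,0,0,0,0,0,1]' >/dev/null && python3 guard.py 10 &&
python3 -m jog '[0,0,0.1,0,0,0,1,0,0,0,0,0,0,1]' >/dev/null && python3 guard.py 10 &&
python3 -m jog '[0,0,0.1,0,0,0,1,0,0,0,0,0,0,1]' >/dev/null && python3 guard.py 10
```

```text
26.0 z 0.1786 F [ 0.4 -0.1 -1.3]
26.3 z 0.1689 F [-0.1  0.3 -2.4]
26.6 z 0.163 F [-0.1  0.9 -2.1]
26.9 z 0.1571 F [ 0.8 -0.  -2.8]
27.2 z 0.1512 F [ 1.5 -1.1 -1. ]
27.5 z 0.1449 F [ 2.  -1.1 -2.7]
27.8 z 0.1388 F [ 1.8 -1.6 -4.1]
28.1 z 0.1328 F [ 2.1  0.4 -2.9]
28.3 z 0.1299 F [ 2.  -0.1 -2.9]
28.6 z 0.1271 F [0.8 0.6 0.2]
28.8 z 0.1257 F [ 1.6 -0.   0.8]
29.0 z 0.1242 F [0.5 0.  0.5]
29.2 z 0.1227 F [0.4 0.1 0.9]
29.4 z 0.1217 F [0.9 0.7 1.3]
29.6 z 0.1208 F [-0.3  0.5  2.7]
29.8 z 0.1201 F [-1.9  0.3  7.3]
30.0 z 0.1194 F [-1.2 -0.3  8.7]
30.2 z 0.1186 F [-3.1 -0.9 12.9]
```

Home as well. Releasing, backing off, then one combined check picture.

```bash
python3 -m jog '[0,0,0,0,0,0,0.4,0,0,0,0,0,0,0.4,0,0,0,0,0,0,0.4,0,0,-1,0,0,0,0.4,0,0,-2,0,0,0,0.4]'
python3 -m jog '[0,0,-4,0,0,0,0.4,0,0,-4,0,0,0,0.4,0,0,-4,0,0,0,0.4,0,0,-4,0,0,0,0.4,0,0,0,0,0,0,0.4]' >/dev/null
python3 -m jog '[0,4.5,0,0,0,0,0.4,0,4.5,0,0,0,0,0.4,0,0,0,0,0,0,0.4]'
python3 - <<'E'
from h import *
w=snap('wrist');s=snap('side');t=snap('top')
im=[cv2.cvtColor(k['pixels'],cv2.COLOR_RGB2BGR) for k in(w,s,t)]
o=np.zeros((600,800,3),np.uint8)
u,v=proj(w,[.4914,.1938,.1])[0].astype(int);print(u,v)
x0=max(0,min(440,u-100));y0=max(0,min(330,v-75))
o[:300,:400]=cv2.resize(im[0][y0:y0+150,x0:x0+200],(400,300),interpolation=cv2.INTER_CUBIC)
o[:300,400:]=cv2.resize(im[1][150:290,200:330],(400,300))
o[300:,:400]=cv2.resize(im[2][130:380,60:480],(400,300))
o[300:,400:]=cv2.resize(im[2][215:290,125:255],(400,300),interpolation=cv2.INTER_CUBIC)
cv2.imwrite('pics/fin.png',o);print(x0,y0)
E
```

```text
clock: 30.7
tool_pos: [0.4866, 0.124, 0.1472]
eef_rot: [0.0, 0.999, -0.033, -0.002]
force: [-0.2, -0.7, 0.4]
finger_gap: 0.0512
grasp_force: 0.0
clock: 31.5
tool_pos: [0.4807, 0.0308, 0.3076]
eef_rot: [0.001, 0.999, -0.035, -0.0]
force: [-0.2, 0.6, -0.1]
finger_gap: 0.0513
grasp_force: 0.0
152 211
52 136
```

View pics/fin.png

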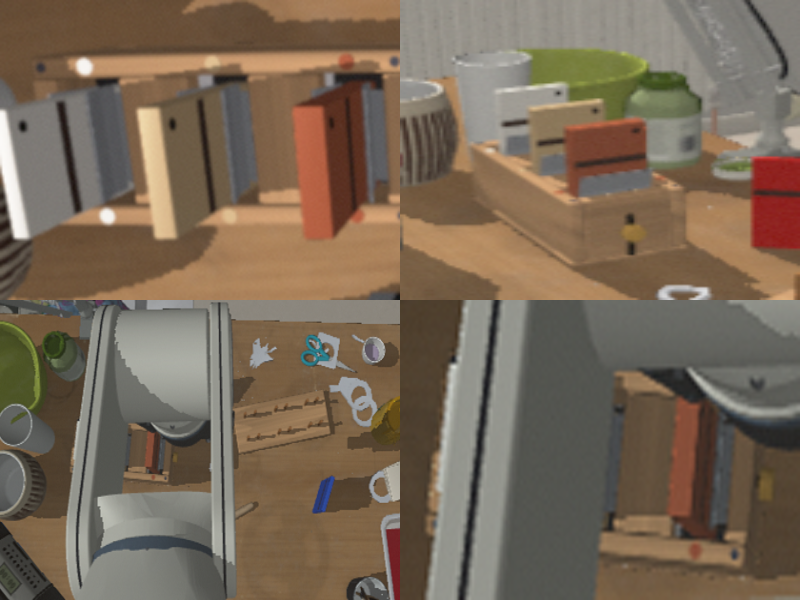

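All three tiles stand in their slots with bands level; the stand is empty and bystanders are in place. Quick centring check from the top corners.

Run:
```python
from tops import *
c=load('wrist');ex=np.array([.998,-.066]);ey=np.array([.066,.998]);b=np.array([.4914,.1938])
for n,k,q in(('buff',0,[(140,108),(158,107),(176,236),(155,237)]),('red',-.07,[(296,107),(316,106),(330,237),(304,237)]),('white',.07,[(0,112),(10,107),(30,236),(18,238)])):
    ctr,L,y,t=top(c,np.array(q),[52,136],2,.1445);d=ctr-b-k*ey
    print(n,'L',L.round(4),'yaw',y.round(1),'t',t.round(4),'off x,y mm',(1000*d@ex).round(1),(1000*d@ey).round(1))
```

```text
buff L 0.0585 yaw -4.4 t 0.0091 off x,y mm -1.3 0.2
red L 0.0583 yaw -3.7 t 0.0102 off x,y mm -1.7 0.8
white L 0.0591 yaw -5.9 t 0.006 off x,y mm -1.4 -1.9
```

```bash
python3 -c "
from station import close_job;print(close_job())"
```

```text
the job is handed in; nothing more can be done
None
```

The white, buff and red tiles each stand in their own slot, pushed down until I felt the stop (at most about 14 N on the wrist), measured within 2 mm of centre and let go; I handed the job in at about 32 s, and no verdict came back.

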